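Turn a concrete core stud-up and punch-mark it

TASK

Roll the concrete core along its plywood board until the brass stud in its side faces up, and only then pick it up and lay it in the two-rail cradle of the marking stand, with the stud still up and right under the punch, and let go. Then take the hand mallet, knock the sprung punch down onto the stud with it, and stand the mallet back upright on the bench. Do not push the punch with the gripper, and leave the bottle, beaker and cube mould where they are.

Things in the scene. Friction and masses are not known exactly. Their poses are not given: they have to be found in the camera images.
- core: grey concrete cylinder, 46 mm diameter, 110 mm long, about 0.4 kg, lying on the plywood board and free to roll across it. Origin at its centre; its z is its long axis (pointing away from the robot), its x points to the stud. A dark line on each end face runs from the centre towards the stud's side.
- stud (a point): outer face of the flat round brass stud, 20 mm across, almost flush in the core's side: 23 mm from the core's axis, 30 mm from its centre towards the end away from the robot
- board: fixed plywood board, 260 mm wide in its own y (the direction in which the core rolls), 150 mm deep, top 12 mm above the bench, with a 6 mm high, 10 mm wide strip at each end of its width. Origin on the bench under its middle; its own z lies level, away from the robot, its own x points straight down.
- stand: fixed dark steel marking stand. Origin on the bench under the cradle's middle; x level along the cradle away from the robot, z up. Base plate x from -80 to +120, y +-55 mm, 12 mm thick. Cradle: two level steel rods, 12 mm diameter, x from -61 to +61 mm, at y = -16 and +16 mm, tops 26 mm above the bench. Column at x = +85 to +115 mm, 50 mm wide, 125 mm high.
- overhang_end (a point): middle of the underside of the near end of the stand's overhead arm: x = -10 mm of the stand, 97 mm above the bench. The arm, 36 mm wide and 28 mm high, runs from here level to the column, over the cradle's far half; a gripper pointing straight down would meet it, so lean it back towards the robot by about 35 degrees.
- cradle (a point): where the centre of a seated core lies: above the stand's origin, 44 mm over the bench (axes as the stand)
- punch: steel punch pin, 12 mm diameter, upright through the arm at x = +30 mm of the stand, sprung upwards, up to 20 mm of travel, about 4 N to start and 10 N to reach the stud. Origin at its lower tip, 81 mm above the bench at rest, 14 mm above the top of a seated core.
- punch_cap (a point): centre of the top face of the punch's flat round cap, 36 mm across, 167 mm above the bench at rest; this is what to strike
- mallet: hand mallet standing on its head: black rubber head 52 mm diameter and 55 mm high, steel collar, then an upright wooden handle 22 mm diameter up to 155 mm; 0.3 kg. Origin at the centre of the head's striking face (the underside); z up along the handle. It strikes with its underside.
- wash_bottle: white closed bottle, 60 mm diameter, 140 mm high, bystander. Origin under its centre. It and the mallet may have swapped places.
- beaker: glass beaker, 72 mm diameter, 90 mm high, bystander. Origin under its centre.
- cube_mould: dark steel open cube mould, 90 mm square, 80 mm high, bystander. Origin under its centre.
Not all that is in view belongs to the job. Leave any blue or pink look-alike of the core alone.

How it is judged:
By the outcome, as a careful person would: the job done as asked, in the order asked, and still so for the second after the job is handed in, with the robot touching nothing.
It also fails if it takes over 72 s, if anything falls off the work surface, if the arm or the gripper's body presses on something with over 40 N, if the wrist force passes 120 N, or if a joint passes its speed limit or range.

ROBOT

A 7-joint arm with a two-finger parallel gripper is mounted at the origin on the work surface. World frame = base frame: x ahead of the robot, y to its left, z up, the work surface at z = 0. Lengths are in m, angles in rad, forces in N, time in s.
With the tool pointing down it reaches from about 0.4 to 0.85 m from the base axis. Payload 4.5 kg.
Tool frame: the origin (TCP) lies on the centre line of the jaws, within the pads' length; the fingertips stand 8 mm ahead of it and the grasp point (between the pads) lies 11 mm behind it; z points along the fingers, x is the direction in which the jaws open and shut, and the axes are right-handed (so a half turn about z gives the same grasp; the last joint's range is limited). The gripper opens to 88 mm and grips with 3 to 60 N. Pads are 18 mm wide; open, the fingers measure 123 mm over their backs; the gripper's body (75 mm by 187 mm) begins 45 mm behind the grasp point.
Start: joints at [-1.094, 0.689, -0.195, 1.565, 0.157, 0.902, -0.215], TCP at [0.268, 0.565, 0.247] pointing down, gripper open.
Joint ranges: [-3.01, 3.01], [-0.46, 2.08], [-1.47, 1.51], [0.13, 2.56], [-1, 4.14], [0.04, 2.09], [-2.66, 2.66]. Speed limits (rad/s): [2.57, 2.57, 3.14, 3.14, 3.14, 3.14, 3.14].

INTERFACE

Orientations are given as a unit quaternion [x, y, z, w].
In Python, from plant import r gives the robot as it stands.
- The arm moves only by the shell command python3 -m pendant 'ROWS' [FORCE]. ROWS is JSON, a list of rows, each a list of 3 entries, a list of its own where there are three numbers: the turn, a rotation vector about the tool's x, y, z in rad, then the shift along the tool's x, y, z in m, then the opening, from 0 (shut) to 1 (fully open). In form: [[[wx, wy, wz], [tx, ty, tz], claw], ...]. A call has 1 to 10 rows; each row is the pose to reach, as a shift and turn from the pose commanded when the call began, along the tool's axes at that moment; what a row does not reach only later rows make up. A row lasts 1/10 s, in which the tool goes at most 50 mm and 8.59 degrees, less where a joint would pass 70% of its speed; a pose out of reach is approached as far as the arm can. A call with a gripper value outside its range is refused whole. The fingers move at their own pace and stop on an object; FORCE is the grip in N (left out, the last holds). Time passes only in rows, so rows that repeat a pose let the fingers close. It gives the time, the measured TCP pose, the force and the opening at its end, in the units of the state.
- r.get_state(): the state, without advancing time (a new reading comes with each control period).
- r.snapshot(name): name is "scene" or "top" or "wrist"; returns a dict with "image" (420x560x3 uint8, red, green, blue), "mtx" (3x3 intrinsics, pixels), "R" (3x3) and "t" (3): a world point X has camera coordinates R X + t; the wrist camera has in their place "T_tool_cam" (4x4, takes a point from camera to tool coordinates, whose origin is the TCP and whose axes are the tool frame's). Camera axes: x right, y down, z forward; pixel columns grow to the right and rows downward; lengths in m; the calibration is good to about 2 mm. A picture is of the moment at which its call begins: read the wrist's pose just before it. There is no depth.
- r.finish_job(): hands the job in, once; it reports no verdict.
The state is a dict: "clock": time; "q": joint angles; "qd": joint speeds; "joint_torque": joint torques, N m; "tool_pos": TCP position; "eef_rot": TCP orientation; "contact_force": force on the tool from outside, world axes, zero at the start; "moment": the same for the moment, N m; "opening": opening from 0.0 (shut) to 1.0 (fully open).
Only numpy, scipy, OpenCV 4.12 (cv2) and the standard library are available. Lean on these libraries where they do the work, as an engineer would, in place of code of your own. Each camera call takes 0.05 s, during which the arm holds its last target. There are 200 camera calls.

## Working session

There is one attempt and no reset: what is moved stays moved. The work goes in short steps, Python scripts to look and compute and a shell command to move; the robot and the scene stay as the last step left them, time stands still between calls to the robot, and variables do not carry over. Pictures are saved under pics/ and viewed, about 8 in all and at most 12, crops included, and the job is handed in when it is done.

```bash
ls; mkdir -p pics; python3 - <<'E'
from plant import r
import cv2
print(r.get_state())
for n in("scene","top"):
    s=r.snapshot(n);cv2.imwrite(f"pics/{n}0.png",s["image"][:,:,::-1]);print(n,s["mtx"].tolist(),s["R"].tolist(),s["t"])
E
```

```text
pics
{'clock': 0.0, 'q': array([-1.0941769 ,  0.68997063, -0.19453972,  1.56637222,  0.15731722,
        0.9024613 , -0.21511222]), 'qd': array([ 0.00123071,  0.00125958, -0.00153686,  0.00036488, -0.00025595,
        0.00020549,  0.00055646]), 'joint_torque': array([-6.38411802e-05, -5.27556002e+01, -1.26704168e+00, -1.53431243e+01,
       -5.26683207e-02,  6.58481134e-03,  1.73536610e-04]), 'tool_pos': array([0.26757296, 0.5641395 , 0.24591148]), 'eef_rot': array([ 8.45101035e-01,  5.34605851e-01, -7.31824263e-04,  5.37752459e-04]), 'contact_force': array([ 0.00444487, -0.23801847,  0.32808353]), 'moment': array([ 0.05378323, -0.10163556, -0.04578119]), 'opening': 0.9997628245009847}
scene [[390.1214158277955, 0.0, 279.25163910666845], [0.0, 390.1214158277955, 209.45374056852717], [0.0, 0.0, 1.0]] [[-0.24658395345201484, 0.9691169156311781, 0.0029593474764871494], [0.8409004552794297, 0.21547628042906022, -0.4964437499690213], [-0.4817497049410843, -0.11992654589359678, -0.8680638486765871]] [ 0.07867209 -0.43705535  1.41173267]
top [[532.9021607806259, 0.0, 283.8386575474611], [0.0, 532.9021607806259, 214.8736900940639], [0.0, 0.0, 1.0]] [[0.006426306250511621, -0.9999637899501822, -0.0055786536406736845], [-0.989037091298764, -0.005532849304717978, -0.1475636120927228], [0.14752740295706063, 0.006465784332874688, -0.9890368340004865]] [0.03820415 0.57981314 1.36781184]
```

View pics/top0.png

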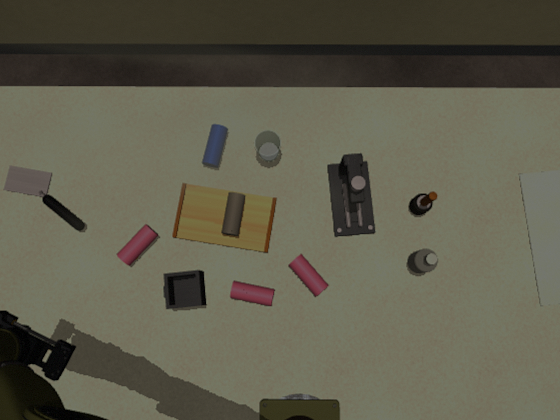

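View pics/scene0.png

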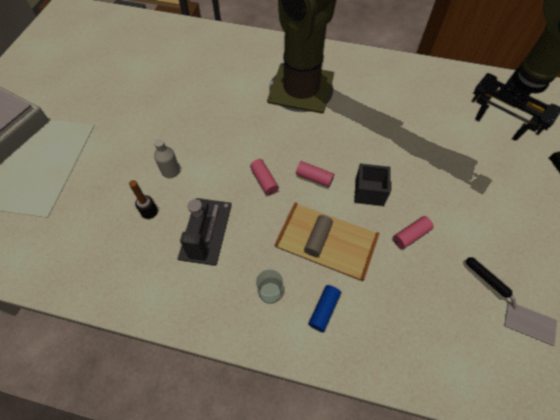

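The top view shows the grey core on the board at (233,214). The blue cylinder (215,146) and the three pink ones (138,245), (252,293) and (308,275) are look-alikes, since only the grey one is on the board. The stand is at (352,198) with its punch cap at (358,183). The mallet, with its orange handle, is at (421,204), the bottle at (423,261), the beaker at (267,149) and the mould at (185,290). Next I'll measure these.

```bash
cat > h.py <<'E'
import numpy as np, cv2, json
from scipy.spatial.transform import Rotation as Ro
from plant import r
def cam(n):
    st=r.get_state(); s=r.snapshot(n)
    if n=="wrist":
        T=s["T_tool_cam"]; Rt=Ro.from_quat(st["eef_rot"]).as_matrix()
        Rwc=Rt@T[:3,:3]; c=Rt@T[:3,3]+st["tool_pos"]
    else: Rwc=np.array(s["R"]).T; c=-Rwc@s["t"]
    return dict(im=np.ascontiguousarray(s["image"]),K=np.array(s["mtx"]),R=Rwc,c=c)
def ray(k,px,z):
    d=k["R"]@np.linalg.solve(k["K"],[px[0],px[1],1.]); return k["c"]+d*(z-k["c"][2])/d[2]
def proj(k,X):
    v=k["K"]@(k["R"].T@(np.asarray(X)-k["c"])); return v[:2]/v[2]
def blob(m,roi):  # roi x0,y0,x1,y1 -> largest contour
    w=np.zeros_like(m); x0,y0,x1,y1=roi; w[y0:y1,x0:x1]=m[y0:y1,x0:x1]
    cs=cv2.findContours(w,cv2.RETR_EXTERNAL,cv2.CHAIN_APPROX_NONE)[0]
    return max(cs,key=cv2.contourArea)[:,0].astype(float)
def rectw(k,c,z):
    P=np.array([ray(k,p,z)[:2] for p in c])*1000
    (cx,cy),(w,h),a=cv2.minAreaRect(P.astype(np.float32)); b=cv2.boxPoints(((cx,cy),(w,h),a))
    e=max([b[1]-b[0],b[2]-b[1]],key=np.linalg.norm); return np.array([cx,cy]),(w,h),np.degrees(np.arctan2(e[1],e[0]))
def go(R,p,cmd=None):  # from measured pose to target: total turn & shift in tool axes
    st=r.get_state(); R0=Ro.from_quat(st["eef_rot"]); R=Ro.from_matrix(R)
    w=(R0.inv()*R).as_rotvec(); t=R0.inv().apply(np.asarray(p)-st["tool_pos"])
    print("turn",w.round(4),"shift",t.round(4),"n>=",np.ceil(max(np.linalg.norm(w)/.15,np.linalg.norm(t)/.05)))
E
python3 - <<'E'
from h import *
k=cam("top"); hsv=cv2.cvtColor(k["im"],cv2.COLOR_RGB2HSV)
for p in[(190,210),(233,200),(233,225),(358,183),(340,200),(421,204),(432,196),(423,261),(100,130),(176,215)]: print(p,hsv[p[1],p[0]],k["im"][p[1],p[0]])
H,S,V=cv2.split(hsv)
bm=((S>110)&(H<30)&(V>50)).astype(np.uint8)
c=blob(bm,(160,170,290,265)); print("board",rectw(k,c,.014))
dm=((V<75)).astype(np.uint8)
print("stand",rectw(k,blob(dm,(322,145,385,245)),.012))
cm=((S<90)&(V<110)).astype(np.uint8)
print("core",rectw(k,blob(cm,(215,185,250,242)),.035))
for a in [((170,175,285,260),6,"core"),((322,145,450,280),5,"stand")]:
    x0,y0,x1,y1=a[0]; im=cv2.resize(k["im"][y0:y1,x0:x1],None,fx=a[1],fy=a[1],interpolation=cv2.INTER_CUBIC)
    cv2.imwrite(f"pics/top_{a[2]}.png",cv2.convertScaleAbs(im,alpha=1.6)[:,:,::-1])
E
```

```text
(190, 210) [ 20 131 119] [119  98  58]
(233, 200) [17 67 76] [76 67 56]
(233, 225) [18 72 71] [71 63 51]
(358, 183) [ 11  32 110] [110 101  96]
(340, 200) [15 31 49] [49 46 43]
(421, 204) [ 12 170  33] [33 20 11]
(432, 196) [ 13 198  94] [94 53 21]
(423, 261) [21 43 59] [59 56 49]
(100, 130) [ 30  44 116] [116 116  96]
(176, 215) [ 15 116  99] [99 76 54]
board (array([576.00549316, 203.09887695]), (260.3172302246094, 148.67855834960938), np.float32(81.23698))
stand (array([ 642.68963623, -138.01881409]), (223.57057189941406, 110.64259338378906), np.float32(5.474415))
core (array([585.11529541, 176.69772339]), (43.3521728515625, 115.36011505126953), np.float32(-8.625759))
```

```bash
cat >> h.py <<'E'
def tool(axdeg,lean):  # tool y/lean direction along heading axdeg, jaws across it
    a=np.radians(axdeg); l=np.radians(lean); f=np.array([np.cos(a),np.sin(a),0]); b=np.array([-np.sin(a),np.cos(a),0])
    z=np.array([0,0,-1])*np.cos(l)+f*np.sin(l); return np.c_[b,np.cross(z,b),z]
E
python3 - <<'E'
from h import *
R=tool(-8.7,35); go(R,np.array([.575,.178,.035])-.17*R[:,2]); print(r.snapshot("wrist")["T_tool_cam"].round(3))
E
```

```text
turn [-0.6066  0.0901 -0.2814] shift [-0.2453  0.3498  0.0722] n>= 9.0
[[ 1.     0.    -0.    -0.001]
 [-0.     0.958  0.285 -0.073]
 [ 0.    -0.285  0.958 -0.14 ]
 [ 0.     0.     0.     1.   ]]
```

```bash
M='[[-0.607,0.09,-0.281],[-0.245,0.35,0.072],1]'; python3 -m pendant '[[[-0.607,0.09,-0.281],[-0.245,0.35,0.072],1],[[-0.607,0.09,-0.281],[-0.245,0.35,0.072],1],[[-0.607,0.09,-0.281],[-0.245,0.35,0.072],1],[[-0.607,0.09,-0.281],[-0.245,0.35,0.072],1],[[-0.607,0.09,-0.281],[-0.245,0.35,0.072],1],[[-0.607,0.09,-0.281],[-0.245,0.35,0.072],1],[[-0.607,0.09,-0.281],[-0.245,0.35,0.072],1],[[-0.607,0.09,-0.281],[-0.245,0.35,0.072],1],[[-0.607,0.09,-0.281],[-0.245,0.35,0.072],1],[[-0.607,0.09,-0.281],[-0.245,0.35,0.072],1]]'
python3 - <<'E'
from h import *
R=tool(-8.7,35); go(R,np.array([.575,.178,.035])-.17*R[:,2])
k=cam("wrist"); cv2.imwrite("pics/w1.png",cv2.convertScaleAbs(k["im"],alpha=1.5)[:,:,::-1]); print(k["c"])
E
```

```text
clock: 1.2
tool_pos: [0.4583, 0.238, 0.183]
eef_rot: [0.722, 0.622, 0.197, 0.228]
contact_force: [1.8, -0.2, -0.1]
opening: 1.0
turn [ 0.0018 -0.0028  0.0027] shift [-0.0417  0.0169  0.0225] n>= 2.0
[0.32038745 0.25719568 0.25520494]
```

View pics/w1.png

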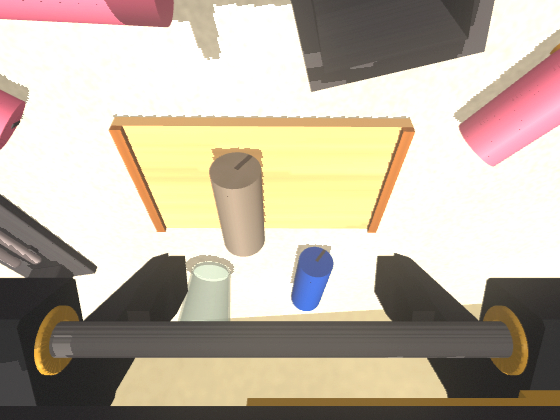

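```bash
python3 - <<'E'
from h import *
k=cam("wrist"); g=k["im"]
a=np.array([np.cos(np.radians(-8.7)),np.sin(np.radians(-8.7)),0]); b=np.array([-a[1],a[0],0])
C=np.array([.585,.177,.035]); N=C-.055*a
print(proj(k,N), proj(k,N+[0,0,.023]),proj(k,N-[0,0,.023]),proj(k,N+.023*b),proj(k,C+.055*a+[0,0,.023]))
# rectified view of end-face plane, 60x60 mm at 8px/mm : u = left(-b.. ) as seen from robot, v up
n=480; src=np.float32([proj(k,N+u*b*.03+v*np.array([0,0,.03])) for u,v in[(1,1),(-1,1),(-1,-1),(1,-1)]])
H=cv2.getPerspectiveTransform(src,np.float32([[0,0],[n,0],[n,n],[0,n]]))
w=cv2.warpPerspective(g,H,(n,n),flags=cv2.INTER_CUBIC)
crop=cv2.resize(g[130:270,180:300],None,fx=4,fy=4,interpolation=cv2.INTER_CUBIC)
out=np.zeros((560,960,3),np.uint8); out[:480,:480]=w; out[:560,480:960]=crop
cv2.imwrite("pics/face.png",cv2.resize(cv2.convertScaleAbs(out,alpha=1.5),(800,467))[:,:,::-1])
E
```

```text
[255.61314816 162.93737628] [254.23643837 182.20107317] [256.86619901 145.40398468] [281.87486128 162.60607834] [262.57981403 251.66925899]
```

View pics/face.png

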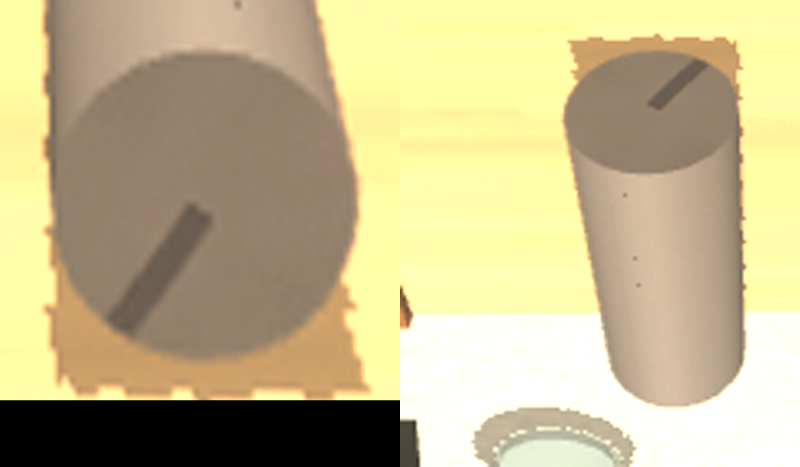

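The end-face line starts at the centre and points down-left as seen from the robot, about 147° left of up. The face centre agrees with the top-view estimate to about 1 mm. To bring the stud up, the core has to roll about 59 mm to the right (−board y). I'll straddle it loosely and push it that way.

```bash
python3 - <<'E'
from h import *
R=tool(-8.7,20); go(R,[.585,.177,.125]); print("tool-down shift from there in tool axes:",R.T@[0,0,-.086]); 
E
```

```text
turn [ 0.2642  0.0156 -0.0163] shift [-0.0247  0.0722  0.1224] n>= 3.0
tool-down shift from there in tool axes: [ 0.         -0.02941373  0.08081357]
```

```bash
python3 -m pendant '[[[0.264,0.016,-0.016],[-0.025,0.072,0.122],1],[[0.264,0.016,-0.016],[-0.025,0.072,0.122],1],[[0.264,0.016,-0.016],[-0.025,0.072,0.122],1],[[0.264,0.016,-0.016],[-0.025,0.072,0.122],1],[[0.264,0.016,-0.016],[-0.025,0.072,0.122],1],[[0.264,0.016,-0.016],[-0.025,0.072,0.122],1],[[0.264,0.016,-0.016],[-0.025,0.072,0.122],1]]'
python3 - <<'E'
from h import *
R=tool(-8.7,20); go(R,[.585,.177,.125]); go(R,[.585,.177,.039])
E
```

```text
clock: 2.0
tool_pos: [0.5837, 0.1909, 0.1246]
eef_rot: [0.742, 0.648, 0.116, 0.129]
contact_force: [-0.2, -0.4, 0.2]
opening: 1.001
turn [ 0.     -0.0112  0.015 ] shift [-0.0136  0.0031  0.0007] n>= 1.0
turn [ 0.     -0.0112  0.015 ] shift [-0.0141 -0.0263  0.0815] n>= 2.0
```

```bash
python3 -m pendant '[[[0,-0.011,0.015],[-0.014,0.003,0],1],[[0,-0.011,0.015],[-0.014,0.003,0],1],[[0,-0.011,0.015],[-0.014,-0.007,0.027],1],[[0,-0.011,0.015],[-0.014,-0.017,0.054],1],[[0,-0.011,0.015],[-0.014,-0.026,0.081],1],[[0,-0.011,0.015],[-0.014,-0.026,0.081],1],[[0,-0.011,0.015],[-0.014,-0.026,0.081],1]]'
python3 - <<'E'
from h import *
R=tool(-8.7,20); go(R,[.585,.177,.039])
k=cam("wrist"); cv2.imwrite("pics/w2.png",cv2.convertScaleAbs(k["im"],alpha=1.5)[:,:,::-1])
E
```

```text
clock: 2.7
tool_pos: [0.5813, 0.1771, 0.039]
eef_rot: [0.747, 0.643, 0.111, 0.131]
contact_force: [0.0, -0.2, 0.9]
opening: 0.998
turn [-0.0044  0.0016  0.0031] shift [0.0004 0.0035 0.0012] n>= 1.0
```

View pics/w2.png

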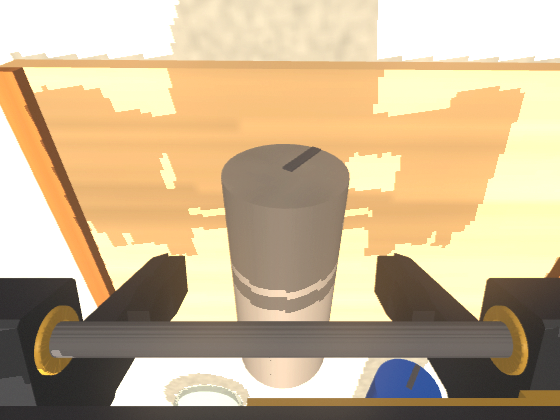

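Picture 5 (w2): the core (285,265) is centred between the fingers, with its end-face line at (300,160). I'll close to about 53 mm and roll it to the right in small steps.

```bash
python3 -m pendant '[[[0,0,0],[0,0.003,0],0.6],[[0,0,0],[0,0.003,0],0.6],[[0,0,0],[0,0.003,0],0.6],[[0,0,0],[0,0.003,0],0.6],[[0,0,0],[-0.005,0.003,0],0.6],[[0,0,0],[-0.01,0.003,0],0.6],[[0,0,0],[-0.015,0.003,0],0.6],[[0,0,0],[-0.02,0.003,0],0.6],[[0,0,0],[-0.025,0.003,0],0.6],[[0,0,0],[-0.03,0.003,0],0.6]]' 10
python3 -m pendant '[[[0,0,0],[-0.004,0,0],0.6],[[0,0,0],[-0.008,0,0],0.6],[[0,0,0],[-0.012,0,0],0.6],[[0,0,0],[-0.012,0,0],0.6],[[0,0,0],[-0.012,0,0],0.6],[[0,0,0],[-0.012,0,0],0.6]]'
python3 - <<'E'
from h import *
k=cam("wrist"); cv2.imwrite("pics/w3.png",cv2.convertScaleAbs(k["im"],alpha=1.5)[:,:,::-1])
E
```

```text
clock: 3.75
tool_pos: [0.5813, 0.1466, 0.0408]
eef_rot: [0.747, 0.642, 0.113, 0.132]
contact_force: [-0.4, 0.6, 0.4]
opening: 0.602
clock: 4.35
tool_pos: [0.5796, 0.1356, 0.0408]
eef_rot: [0.746, 0.642, 0.113, 0.132]
contact_force: [0.1, 0.7, 0.0]
opening: 0.602
```

View pics/w3.png

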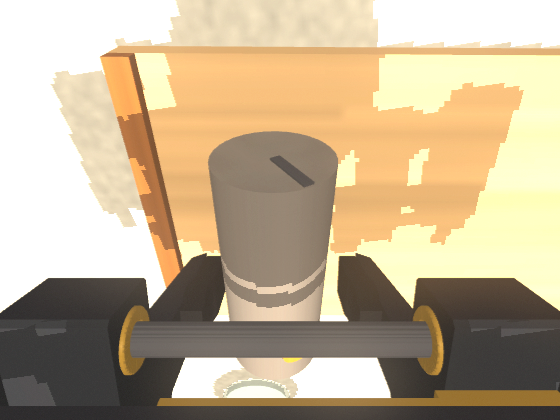

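Picture 6 (w3): the core has rolled right. The line now runs from (272,158) to (313,184), pointing left and somewhat up, and the brass stud is just visible at (290,360). Next I'll measure the angle.

```bash
cat >> h.py <<'E'
def lineang(k,roi,h,N,dark=None):
    """angle of end-face line from up, + = to the left (seen from the robot); face plane through N, normal heading h deg"""
    a=np.radians(h); f=np.array([np.cos(a),np.sin(a),0]); b=np.array([-f[1],f[0],0])
    x0,y0,x1,y1=roi; g=cv2.cvtColor(k["im"],cv2.COLOR_RGB2GRAY); s=g[y0:y1,x0:x1]
    th=dark or np.median(s)*.8; m=((s<th)*255).astype(np.uint8)
    n,lab,stt,_=cv2.connectedComponentsWithStats(m); i=1+np.argmax(stt[1:,4]); ys,xs=np.nonzero(lab==i)
    P=[]
    for x,y in zip(xs+x0,ys+y0):
        d=k["R"]@np.linalg.solve(k["K"],[x,y,1.]); X=k["c"]+d*((N-k["c"])@f)/(d@f); P.append([(X-N)@b*1e3,(X[2]-N[2])*1e3])
    P=np.array(P); c=P.mean(0); v=np.linalg.svd(P-c)[2][0]; v*=np.sign(v@c) or 1
    t=(P-c)@v; print("med",np.median(s),"n",len(P),"mean(left,up)mm",c.round(1),"len",np.ptp(t).round(1),"inner end",(c+v*t.min()).round(1),"angle left of up",np.degrees(np.arctan2(v[0],v[1])).round(1))
E
python3 - <<'E'
from h import *
k=cam("wrist"); p=r.get_state()["tool_pos"]; f=np.array([.9885,-.151,0])
C=np.array([.585,.177,.035])-np.array([.151,.9885,0])*.0405; print(C)
lineang(k,(240,140,322,190),-8.7,C-.055*f)
H,S,V=cv2.split(cv2.cvtColor(k["im"],cv2.COLOR_RGB2HSV)); m=((S>150)&(H>18)&(H<32)).astype(np.uint8); m[:340]=0;m[:,:240]=0;m[:,330:]=0;m[385:]=0
ys,xs=np.nonzero(m); print("stud px",len(xs),xs.mean() if len(xs) else 0,ys.mean() if len(ys) else 0)
E
```

```text
[0.5788845  0.13696575 0.035     ]
med 86.0 n 459 mean(left,up)mm [1.1 7.2] len 22.9 inner end [-5.3 -3.3] angle left of up 31.4
stud px 6 289.5 359.8333333333333
```

```bash
python3 - <<'E'
from h import *
k=cam("wrist"); f=np.array([.9885,-.151,0]); b=np.array([.151,.9885,0])
for dx in(0,.003,.006):
  C=np.array([.585,.177,.035])-b*.0463-dx*f; print(C); lineang(k,(240,140,322,190),-8.7,C-.055*f)
E
```

```text
[0.5780087  0.13123245 0.035     ]
med 86.0 n 458 mean(left,up)mm [6.9 7.2] len 22.9 inner end [ 0.6 -3.2] angle left of up 31.4
[0.5750432  0.13168545 0.035     ]
med 86.0 n 458 mean(left,up)mm [ 6.8 12.4] len 21.8 inner end [0.7 2.5] angle left of up 31.4
[0.5720777  0.13213845 0.035     ]
med 86.0 n 458 mean(left,up)mm [ 6.6 17.7] len 20.6 inner end [0.8 8.3] angle left of up 31.4
```

```bash
python3 -m pendant '[[[0,0,0],[-0.003,0,0],0.55],[[0,0,0],[-0.006,0,0],0.55],[[0,0,0],[-0.009,0,0],0.55],[[0,0,0],[-0.012,0,0],0.55],[[0,0,0],[-0.015,0,0],0.55],[[0,0,0],[-0.017,0,0],0.55],[[0,0,0],[-0.017,0,0],0.55],[[0,0,0],[-0.017,0,0],0.55],[[0,0,0],[-0.017,0,0],0.55]]'
python3 - <<'E'
from h import *
k=cam("wrist"); f=np.array([.9885,-.151,0]); b=np.array([.151,.9885,0])
cv2.imwrite("pics/w4.png",cv2.convertScaleAbs(k["im"],alpha=1.5)[:,:,::-1])
C=np.array([.585,.177,.035])-b*.0589-.0015*f; print(C,proj(k,C-.055*f)); 
u,v=proj(k,C-.055*f).astype(int); lineang(k,(u-40,v-22,u+40,v+28),-8.7,C-.055*f)
E
```

```text
clock: 5.4
tool_pos: [0.577, 0.1186, 0.0409]
eef_rot: [0.747, 0.642, 0.113, 0.132]
contact_force: [0.8, -0.7, 0.2]
opening: 0.549
[0.57462335 0.11900385 0.035     ] [284.5486801  156.94531845]
med 87.0 n 348 mean(left,up)mm [-3.6  9.4] len 18.9 inner end [-2.4 -0.6] angle left of up -6.8
```

View pics/w4.png

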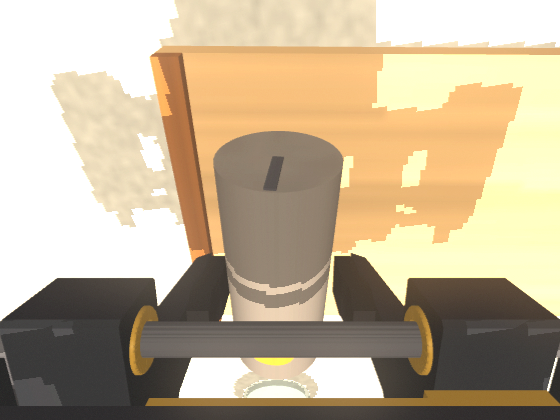

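Picture 7 (w4): the line is nearly up at (275,172), about 7° past it to the right, and the stud is on top at (277,360). I'll change to the 35° lean, shift 22 mm towards the near end and trim the roll slightly left.

```bash
python3 - <<'E'
from h import *
f=np.array([.9885,-.151,0]); b=np.array([.151,.9885,0])
R=tool(-8.7,35); go(R,np.array([.5748,.119,.040])-.022*f)
E
```

```text
turn [-2.625e-01 -1.000e-04  2.300e-03] shift [ 0.0001 -0.0231 -0.0075] n>= 2.0
```

```bash
python3 -m pendant '[[[0,0,0],[0,0,0],0.6],[[0,0,0],[0,0,-0.003],0.6],[[-0.09,0,0],[0,-0.008,-0.006],0.6],[[-0.18,0,0],[0,-0.016,-0.008],0.6],[[-0.2625,0,0.002],[0,-0.023,-0.0075],0.6],[[-0.2625,0,0.002],[0,-0.023,-0.0075],0.6],[[-0.2625,0,0.002],[0,-0.023,-0.0075],0.55],[[-0.2625,0,0.002],[0,-0.023,-0.0075],0.55],[[-0.2625,0,0.002],[0,-0.023,-0.0075],0.55]]'
python3 - <<'E'
from h import *
k=cam("wrist"); f=np.array([.9885,-.151,0]); b=np.array([.151,.9885,0])
C=np.array([.585,.177,.035])-b*.0600-.0015*f; print(C,proj(k,C-.055*f)); 
u,v=proj(k,C-.055*f).astype(int); lineang(k,(u-40,v-22,u+40,v+42),-8.7,C-.055*f)
R=tool(-8.7,35); go(R,np.array([.5748,.119,.040])-.022*f)
H,S,V=cv2.split(cv2.cvtColor(k["im"],cv2.COLOR_RGB2HSV)); m=((S>150)&(H>18)&(H<32)).astype(np.uint8);m[:,:230]=0;m[:,330:]=0;m[:200]=0;m[390:]=0
ys,xs=np.nonzero(m); print("stud px",len(xs),xs.mean(),ys.mean(),ys.min(),ys.max())
q=ray(k,(xs.mean(),ys.mean()),.058); print("stud",q,"lateral, along from C",(q-C)@b,(q-C)@f)
cv2.imwrite("pics/w5.png",cv2.convertScaleAbs(k["im"],alpha=1.5)[:,:,::-1])
E
```

```text
clock: 6.35
tool_pos: [0.5547, 0.1219, 0.041]
eef_rot: [0.724, 0.62, 0.197, 0.229]
contact_force: [-0.2, 0.8, 1.2]
opening: 0.552
[0.57445725 0.1179165  0.035     ] [281.41248956 220.31704119]
med 99.0 n 437 mean(left,up)mm [-2.3 10. ] len 16.4 inner end [-1.3  1.5] angle left of up -6.7
turn [ 0.002   0.0002 -0.0013] shift [ 0.0002 -0.0017 -0.    ] n>= 1.0
stud px 99 277.5050505050505 359.2323232323232 358 361
stud [0.61817071 0.10899965 0.058     ] lateral, along from C -0.0022135696718452984 0.04455720350001356
```

```bash
python3 -m pendant '[[[0,0,0],[0.001,-0.001,0],0.54],[[0,0,0],[0.002,-0.001,0],0.54],[[0,0,0],[0.0025,-0.001,0],0.54],[[0,0,0],[0.0025,-0.001,0],0.54],[[0,0,0],[0.0025,-0.001,0],0.54]]'
cat > m.py <<'E'
from h import *
import sys
k=cam("wrist"); f=np.array([.9885,-.151,0]); b=np.array([.151,.9885,0])
C=np.array([.585,.177,.035])-b*float(sys.argv[1])-.0015*f
u,v=proj(k,C-.055*f).astype(int); lineang(k,(u-45,v-22,u+45,v+45),-8.7,C-.055*f)
m=k["im"][v-22:v+45,u-45:u+45]; cv2.imwrite("pics/"+sys.argv[2],cv2.resize(cv2.convertScaleAbs(m,alpha=1.5),None,fx=6,fy=6,interpolation=cv2.INTER_CUBIC)[:,:,::-1])
E
python3 m.py .0585 f1.png
```

```text
clock: 6.9
tool_pos: [0.5526, 0.1249, 0.0394]
eef_rot: [0.724, 0.621, 0.196, 0.228]
contact_force: [-0.5, -0.0, -0.7]
opening: 0.533
med 98.0 n 451 mean(left,up)mm [ 0.6 10.6] len 17.0 inner end [0.4 1.6] angle left of up 1.4
```

View pics/f1.png

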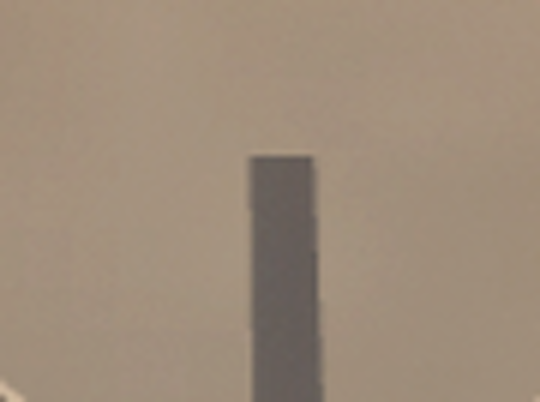

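Picture 8 (f1): the line now points straight up, 1.4° off, so the stud is up. Next I'll grip, check and lift.

```bash
python3 -m pendant '[[[0,0,0],[0,0,0],0.45],[[0,0,0],[0,0,0],0.45],[[0,0,0],[0,0,0],0.45],[[0,0,0],[0,0,0],0.45],[[0,0,0],[0,0,0],0.45]]' 50; python3 m.py .0585 f2.png
python3 - <<'E'
from h import *
R=tool(-8.7,35); print("up 0.1 in tool axes",R.T@[0,0,.1])
k=cam("top"); hsv=cv2.cvtColor(k["im"],cv2.COLOR_RGB2HSV); V=hsv[:,:,2]
c=blob((V<75).astype(np.uint8),(322,145,385,245))
P=np.array([ray(k,p,.012)[:2] for p in c])*1000
# near edge and side edges by fitting lines on the near part
h=5.47
for it in range(3):
    a=np.radians(h); f=np.array([np.cos(a),np.sin(a)]); b=np.array([-f[1],f[0]])
    u=P@f; v=P@b; lo=u.min()
    L=(u>lo+25)&(u<lo+130)
    l=L&(v>np.median(v)+20)&(v>v[L].max()-8); q=L&(v<v[L].min()+8)
    hs=[np.polyfit(u[s],v[s],1) for s in(l,q)]; h+=np.degrees(np.mean([x[0] for x in hs]))
    n=(abs(v-(v[l].mean()+v[q].mean())/2)<40)&(u<lo+6)
    print(h,[x[0] for x in hs],"width",v[l].mean()-v[q].mean(),"near",u[n].mean(),len(u[n]),"origin",(u[n].mean()+80)*f+(v[l].mean()+v[q].mean())/2*b)
# cap centre at z=.167
m=((V>80)&(hsv[:,:,1]<60)).astype(np.uint8); c=blob(m,(345,170,372,195)); e=cv2.fitEllipse(c.astype(np.float32)); print("cap",e,ray(k,e[0],.167))
E
```

```text
clock: 7.45
tool_pos: [0.5526, 0.1246, 0.0394]
eef_rot: [0.724, 0.621, 0.196, 0.228]
contact_force: [-0.2, -0.2, 0.3]
opening: 0.511
med 98.0 n 450 mean(left,up)mm [ 0.9 10.5] len 17.1 inner end [0.6 1.6] angle left of up 2.2
up 0.1 in tool axes [ 0.          0.05735764 -0.0819152 ]
5.602917919562405 [np.float64(0.005214677924924675), np.float64(-0.0005749672623947733)] width 106.34362652942735 near 516.5778665083376 30 origin [ 612.85067728 -141.43302827]
5.603004241911233 [np.float64(0.002896294241050955), np.float64(-0.002893281022640747)] width 106.34668551985024 near 516.1155471388751 30 origin [ 612.85105409 -141.42231609]
5.603004298127284 [np.float64(0.0028947886003996676), np.float64(-0.0028947866380892905)] width 106.34668732051821 near 516.1152459869165 30 origin [ 612.85105446 -141.42230912]
cap ((357.9309387207031, 182.46717834472656), (13.202383041381836, 13.843771934509277), 101.70928955078125) [ 0.64181209 -0.13885769  0.167     ]
```

```bash
python3 -m pendant '[[[0,0,0],[0,0.011,-0.016],0.45],[[0,0,0],[0,0.023,-0.033],0.45],[[0,0,0],[0,0.034,-0.049],0.45],[[0,0,0],[0,0.046,-0.066],0.45],[[0,0,0],[0,0.057,-0.082],0.45],[[0,0,0],[0,0.057,-0.082],0.45],[[0,0,0],[0,0.057,-0.082],0.45]]'
python3 - <<'E'
from h import *
st=r.get_state(); Rt=Ro.from_quat(st["eef_rot"]).as_matrix(); print("heading",np.degrees(np.arctan2(-Rt[0,0],Rt[1,0])),"x tilt",Rt[2,0],"lean",np.degrees(np.arccos(-Rt[2,2])))
k=cam("wrist"); Ct=st["tool_pos"]+np.array([.9885,-.151,0])*.0236-[0,0,.0044]; N=Ct-.055*np.array([.9885,-.151,0])
u,v=proj(k,N).astype(int); lineang(k,(u-45,v-22,u+45,v+45),-8.7,N)
k=cam("top"); 
for n,p,z in[("bottle cap",(430,257),.14),("mallet tip",(433,195),.155),("mallet head",(420,205),.03),("pink",(308,275),.023)]: print(n,ray(k,p,z))
a=np.radians(5.6); f=np.array([np.cos(a),np.sin(a),0]); O=np.array([.6126,-.1415,0])
R=tool(5.6,35); go(R,O-.120*f+[0,0,.14]); print(O-.120*f)
E
```

```text
clock: 8.25
tool_pos: [0.5518, 0.1249, 0.1387]
eef_rot: [0.724, 0.622, 0.196, 0.228]
contact_force: [-0.7, -0.4, -4.6]
opening: 0.508
heading -8.675944429352231 x tilt 0.00011825737439319361 lean 34.91724284615248
med 100.0 n 456 mean(left,up)mm [-0.9 10.3] len 17.2 inner end [-1.3  1.4] angle left of up 2.3
bottle cap [ 0.4635531  -0.31498561  0.14      ]
mallet tip [ 0.61405574 -0.32344356  0.155     ]
mallet head [ 0.61028347 -0.32243183  0.03      ]
pink [ 0.42240212 -0.02301319  0.023     ]
turn [-0.0028  0.1433 -0.204 ] shift [-0.2835 -0.0119 -0.0106] n>= 6.0
[ 0.49317271 -0.15320995  0.        ]
```

```bash
python3 -m pendant '[[[0,0.024,-0.034],[-0.03,-0.001,-0.001],0.45],[[0,0.05,-0.07],[-0.07,-0.003,-0.003],0.45],[[-0.001,0.072,-0.1],[-0.115,-0.005,-0.005],0.45],[[-0.002,0.1,-0.14],[-0.165,-0.007,-0.007],0.45],[[-0.003,0.12,-0.17],[-0.215,-0.009,-0.009],0.45],[[-0.003,0.143,-0.204],[-0.255,-0.012,-0.0106],0.45],[[-0.003,0.143,-0.204],[-0.2835,-0.012,-0.0106],0.45],[[-0.003,0.143,-0.204],[-0.2835,-0.012,-0.0106],0.45],[[-0.003,0.143,-0.204],[-0.2835,-0.012,-0.0106],0.45]]'
python3 - <<'E'
from h import *
a=np.radians(5.6); f=np.array([np.cos(a),np.sin(a),0]); O=np.array([.6126,-.1415,0])
R=tool(5.6,35); go(R,O-.120*f+[0,0,.059])
k=cam("wrist")
b=np.array([-f[1],f[0],0])
for n,x,y,z in[("capctr",30,0,167),("armnearL",-10,18,125),("armnearR",-10,-18,125),("baseNL",-80,55,12),("baseNR",-80,-55,12)]: print(n,proj(k,O+f*x/1e3+b*y/1e3+np.array([0,0,z/1e3])).round(0))
cv2.imwrite("pics/w6.png",cv2.convertScaleAbs(k["im"],alpha=1.7)[:,:,::-1])
E
```

```text
clock: 9.25
tool_pos: [0.4932, -0.1539, 0.1401]
eef_rot: [0.642, 0.705, 0.223, 0.202]
contact_force: [0.3, 0.9, -5.3]
opening: 0.509
turn [ 0.0016  0.0008 -0.0029] shift [ 0.0007 -0.0466  0.0664] n>= 2.0
capctr [284. 406.]
armnearL [309. 331.]
armnearR [259. 331.]
baseNL [355. 152.]
baseNR [212. 152.]
```

View pics/w6.png

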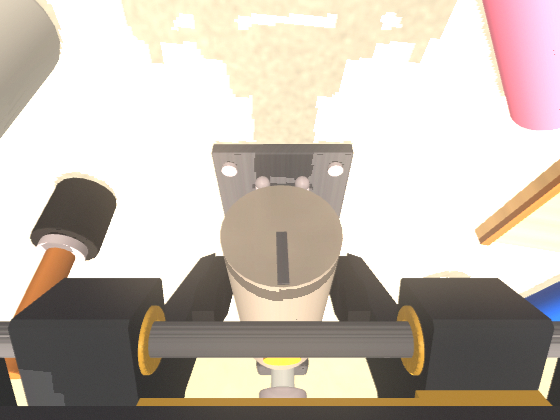

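Picture 9 (w6): the core is held with its line up (282,257) and the stud visible at (283,358). The base plate corners at (214,152) and (352,152) match my prediction to about 1 mm, so the stand pose is confirmed. The mallet stands at (75,225) and the bottle is at top left. I'll lower to the insertion height and slide in.

```bash
python3 -m pendant '[[[0,0,0],[0,-0.012,0.017],0.45],[[0,0,-0.002],[0.001,-0.024,0.034],0.45],[[0.001,0,-0.003],[0.001,-0.036,0.051],0.45],[[0.001,0.001,-0.003],[0.001,-0.0476,0.068],0.45],[[0.001,0.001,-0.003],[0.001,-0.0476,0.068],0.45],[[0.001,0.001,-0.003],[0.001,-0.0476,0.068],0.45]]'
python3 - <<'E'
from h import *
a=np.radians(5.6); f=np.array([np.cos(a),np.sin(a),0]); O=np.array([.6126,-.1415,0])
R=tool(5.6,35); go(R,O-.0236*f+[0,0,.057])
E
```

```text
clock: 9.9
tool_pos: [0.4941, -0.1502, 0.058]
eef_rot: [0.639, 0.708, 0.224, 0.202]
contact_force: [0.0, 0.1, -4.0]
opening: 0.511
turn [ 0.0014 -0.0034  0.0042] shift [-0.0034  0.0773  0.0555] n>= 2.0
```

```bash
python3 -m pendant '[[[0.001,-0.003,0.004],[-0.0034,0,0],0.45],[[0.001,-0.003,0.004],[-0.0034,0.009,0.0065],0.45],[[0.001,-0.003,0.004],[-0.0034,0.018,0.013],0.45],[[0.001,-0.003,0.004],[-0.0034,0.027,0.0195],0.45],[[0.001,-0.003,0.004],[-0.0034,0.036,0.026],0.45],[[0.001,-0.003,0.004],[-0.0034,0.045,0.0325],0.45],[[0.001,-0.003,0.004],[-0.0034,0.054,0.039],0.45],[[0.001,-0.003,0.004],[-0.0034,0.061,0.044],0.45],[[0.001,-0.003,0.004],[-0.0034,0.061,0.044],0.45]]'
python3 - <<'E'
from h import *
a=np.radians(5.6); f=np.array([np.cos(a),np.sin(a),0]); O=np.array([.6126,-.1415,0])
R=tool(5.6,35); go(R,O-.0236*f+[0,0,.056])
E
```

```text
clock: 10.8
tool_pos: [0.5709, -0.1475, 0.0577]
eef_rot: [0.641, 0.706, 0.223, 0.204]
contact_force: [0.3, 0.1, -5.3]
opening: 0.509
turn [ 0.0034  0.0024 -0.0002] shift [0.0019 0.0141 0.012 ] n>= 1.0
```

```bash
python3 -m pendant '[[[0.003,0.002,0],[0.001,0.007,0.006],0.45],[[0.003,0.002,0],[0.002,0.014,0.0115],0.45],[[0.003,0.002,0],[0.002,0.014,0.0115],0.45],[[0.003,0.002,0],[0.002,0.014,0.0115],0.45]]'
python3 - <<'E'
from h import *
a=np.radians(5.6); f=np.array([np.cos(a),np.sin(a),0]); O=np.array([.6126,-.1415,0])
R=tool(5.6,35); go(R,O-.0236*f+[0,0,.049])
E
```

```text
clock: 11.2
tool_pos: [0.5869, -0.144, 0.0558]
eef_rot: [0.641, 0.706, 0.222, 0.201]
contact_force: [-0.7, 0.5, -3.8]
opening: 0.511
turn [-0.0023  0.0001 -0.0009] shift [-0.0001 -0.002   0.0068] n>= 1.0
```

```bash
python3 -m pendant '[[[-0.002,0,0],[0,-0.001,0.003],0.45],[[-0.002,0,0],[0,-0.002,0.006],0.45],[[-0.002,0,0],[0,-0.0025,0.0075],0.45],[[-0.002,0,0],[0,-0.0025,0.0075],0.45],[[-0.002,0,0],[0,-0.0025,0.0075],0.45]]'
python3 - <<'E'
from h import *
a=np.radians(5.6); f=np.array([np.cos(a),np.sin(a),0]); O=np.array([.6126,-.1415,0])
R=tool(5.6,35); go(R,O-.0236*f+[0,0,.049])
st=r.get_state();k=cam("wrist"); N=O+[0,0,.044]-.055*f; u,v=proj(k,N).astype(int); lineang(k,(u-45,v-22,u+45,v+45),5.6,N)
E
```

```text
clock: 11.7
tool_pos: [0.5886, -0.1436, 0.0486]
eef_rot: [0.641, 0.706, 0.223, 0.202]
contact_force: [-5.1, 1.0, 4.3]
opening: 0.509
turn [-0.0001 -0.0003 -0.0007] shift [-0.0002  0.0006 -0.0001] n>= 1.0
med 97.0 n 472 mean(left,up)mm [-0.7 10. ] len 18.2 inner end [-1.   0.5] angle left of up 1.9
```

```bash
python3 -m pendant '[[[0,0,0],[0,0,0],0.56],[[0,0,0],[0,0,0],0.6],[[0,0,0],[0,0,0],0.7],[[0,0,0],[0,0,0],0.7],[[0,0,0],[0,0,-0.02],0.7],[[0,0,0],[0,0,-0.05],0.7],[[0,0,0],[0,0,-0.09],0.7],[[0,0,0],[0,0,-0.13],0.7],[[0,0,0],[0,0,-0.13],0.7]]'
python3 - <<'E'
from h import *
a=np.radians(5.6); f=np.array([np.cos(a),np.sin(a),0]); b=np.array([-f[1],f[0],0]); O=np.array([.6126,-.1415,0])
k=cam("wrist"); N=O+[0,0,.044]-.055*f; u,v=proj(k,N).astype(int); print(u,v); lineang(k,(u-25,v-12,u+25,v+24),5.6,N)
H,S,V=cv2.split(cv2.cvtColor(k["im"],cv2.COLOR_RGB2HSV)); m=((S>150)&(H>18)&(H<32)).astype(np.uint8);m[:,:u-50]=0;m[:,u+50:]=0;m[:v]=0;m[v+150:]=0
ys,xs=np.nonzero(m); print("stud",len(xs),[xs.min(),xs.max(),ys.min(),ys.max()] if len(xs) else 0, "expected",proj(k,O+.03*f+[0,0,.067]))
cv2.imwrite("pics/w7.png",cv2.convertScaleAbs(k["im"],alpha=1.6)[:,:,::-1])
t=cam("top"); x,y=proj(t,[.615,-.32,.06]).astype(int)
cv2.imwrite("pics/top2.png",cv2.resize(cv2.convertScaleAbs(t["im"][y-60:y+60,x-110:x+40],alpha=2),None,fx=5,fy=5,interpolation=cv2.INTER_CUBIC)[:,:,::-1])
E
```

```text
clock: 12.65
tool_pos: [0.5126, -0.1518, 0.1574]
eef_rot: [0.641, 0.706, 0.222, 0.203]
contact_force: [-1.0, 0.1, 0.0]
opening: 0.701
283 170
med 93.0 n 109 mean(left,up)mm [-0.7 10.5] len 20.3 inner end [-1.2  0.1] angle left of up 2.7
stud 0 0 expected [283.06892106 255.88380055]
```

View pics/w7.png

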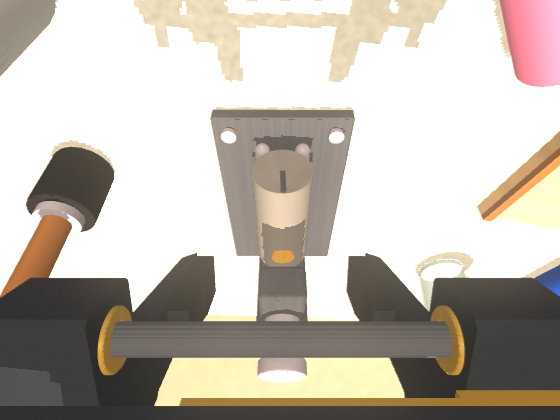

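Picture 10 (w7): the core is seated in the cradle. Its line is up at (283,180) and the stud at (283,256) is exactly where expected, under the punch. The mallet is at (75,190), with the orange handle and black head. Next I'll locate the mallet from two views.

```bash
python3 - <<'E'
from h import *
X=np.array([.612,-.3225,.155])
A=[];B=[]
for n in("top","scene"):
    k=cam(n); H,S,V=cv2.split(cv2.cvtColor(k["im"],cv2.COLOR_RGB2HSV))
    u,v=proj(k,X).astype(int); m=((S>130)&(H<18)&(V>45)).astype(np.uint8)
    c=blob(m,(u-25,v-25,u+25,v+40)); 
    e=proj(k,X)-proj(k,X-[0,0,.1]); e/=np.linalg.norm(e); t=c@e; 
    tip=c[t>t.max()-3].mean(0)-e*1.0; print(n,"exp",proj(k,X),"tipend",c[t>t.max()-1.5].mean(0),"mid axis",c.mean(0),len(c),"->",ray(k,c[t>t.max()-3].mean(0),.155), "handle mean at z .11",ray(k,c.mean(0),.110))
    # head: dark blob
    hc=blob(((V<45)).astype(np.uint8),(u-45,v-30,u+45,v+60)); print(" head",hc.mean(0),cv2.boundingRect(hc.astype(np.int32)),ray(k,hc.mean(0),.03))
E
```

```text
top exp [432.64265404 195.82505559] tipend [435.         193.66666667] mid axis [432.5 195.5] 20 -> [ 0.6168769  -0.32781441  0.155     ] handle mean at z .11 [ 0.62126853 -0.33461653  0.11      ]
 head [399.96969697 244.31313131] (387, 231, 30, 24) [ 0.50444933 -0.26618395  0.03      ]
scene exp [132.40850099 183.14165602] tipend [131.2 181.6] mid axis [137.25   191.4375] 48 -> [ 0.60981822 -0.32561465  0.155     ] handle mean at z .11 [ 0.6096911  -0.32508083  0.11      ]
 head [147.65454545 209.18181818] (137, 199, 21, 19) [ 0.61752702 -0.3161137   0.03      ]
```

```bash
python3 - <<'E'
from h import *
R=tool(0,0); go(R,[.611,-.324,.24]); go(R,[.53,-.2,.26])
E
```

```text
turn [ 0.6113 -0.03    0.0934] shift [-0.1811  0.113  -0.0255] n>= 5.0
turn [ 0.6113 -0.03    0.0934] shift [-0.0499  0.0682 -0.0813] n>= 5.0
```

```bash
python3 -m pendant '[[[0.15,-0.007,0.023],[-0.025,0.034,-0.04],0.9],[[0.3,-0.015,0.046],[-0.05,0.068,-0.081],0.9],[[0.45,-0.022,0.07],[-0.08,0.08,-0.068],0.9],[[0.6113,-0.03,0.0934],[-0.12,0.095,-0.048],0.9],[[0.6113,-0.03,0.0934],[-0.16,0.108,-0.032],0.9],[[0.6113,-0.03,0.0934],[-0.181,0.113,-0.0255],0.9],[[0.6113,-0.03,0.0934],[-0.181,0.113,-0.0255],0.9],[[0.6113,-0.03,0.0934],[-0.181,0.113,-0.0255],0.9],[[0.6113,-0.03,0.0934],[-0.181,0.113,-0.0255],0.9]]'
python3 - <<'E'
from h import *
R=tool(0,0); go(R,[.611,-.324,.24])
k=cam("wrist"); cv2.imwrite("pics/w8.png",cv2.convertScaleAbs(k["im"],alpha=1.6)[:,:,::-1])
print("expected tip",proj(k,[.611,-.324,.155]),"head top",proj(k,[.611,-.324,.055]))
H,S,V=cv2.split(cv2.cvtColor(k["im"],cv2.COLOR_RGB2HSV)); m=((S>130)&(H<18)&(V>45)).astype(np.uint8); m[:,:200]=0;m[:,370:]=0;m[395:]=0
ys,xs=np.nonzero(m); print(len(xs),xs.min(),xs.max(),ys.min(),ys.max())
for y in range(ys.min(),ys.max(),10): q=xs[ys==y]; print(y,len(q) and (q.min(),q.max()))
E
```

```text
clock: 13.75
tool_pos: [0.5839, -0.3087, 0.2124]
eef_rot: [0.692, 0.687, 0.05, 0.217]
contact_force: [-0.4, -1.2, -0.7]
opening: 0.902
turn [ 0.3806  0.2374 -0.0067] shift [-0.0198  0.0348 -0.0114] n>= 3.0
expected tip [282.66322105 235.14601498] head top [309.05764717 157.19671312]
1459 267 318 154 249
154 (np.int64(306), np.int64(307))
164 (np.int64(299), np.int64(318))
174 (np.int64(296), np.int64(313))
184 (np.int64(293), np.int64(309))
194 (np.int64(291), np.int64(307))
204 (np.int64(288), np.int64(300))
214 0
224 (np.int64(280), np.int64(284))
234 (np.int64(267), np.int64(297))
244 (np.int64(272), np.int64(296))
```

View pics/w8.png

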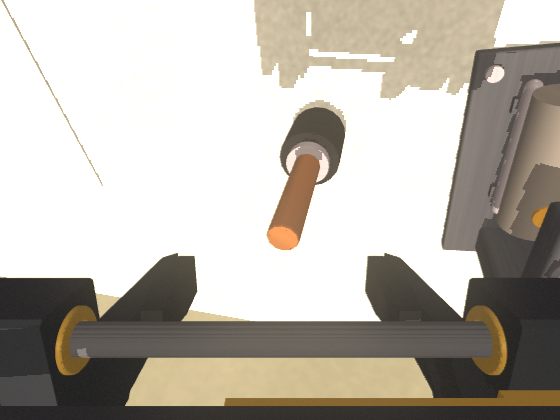

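Picture 11 (w8): the mallet handle tip is at (283,238), against an expected (283,235), so its position is good to about 1–2 mm. The tool is still turning, so I'll finish the alignment.

```bash
python3 -m pendant '[[[0.12,0.08,0],[-0.007,0.012,-0.015],0.9],[[0.25,0.16,-0.003],[-0.014,0.024,-0.02],0.9],[[0.3806,0.237,-0.007],[-0.02,0.035,-0.0114],0.9],[[0.3806,0.237,-0.007],[-0.02,0.035,-0.0114],0.9],[[0.3806,0.237,-0.007],[-0.02,0.035,-0.0114],0.9],[[0.3806,0.237,-0.007],[-0.02,0.035,-0.0114],0.9],[[0.3806,0.237,-0.007],[-0.02,0.035,-0.0114],0.9],[[0.3806,0.237,-0.007],[-0.02,0.035,-0.0114],0.9]]'
cat > m2.py <<'E'
from h import *
R=tool(0,0); go(R,[.612,-.324,.24]); go(R,[.612,-.324,.114]); print(r.get_state()["q"].round(2))
k=cam("wrist")
H,S,V=cv2.split(cv2.cvtColor(k["im"],cv2.COLOR_RGB2HSV)); m=((S>130)&(H<18)&(V>75)).astype(np.uint8); m[:,:200]=0;m[:,370:]=0;m[395:]=0
c=cv2.findContours(m,0,1)[0]; c=max(c,key=cv2.contourArea)[:,0]; print("tip exp",proj(k,[.612,-.324,.155]),"blob",c.min(0),c.max(0),cv2.minEnclosingCircle(c), "rad exp",11*k["K"][0,0]/1e3/((k["R"].T@(np.array([.612,-.324,.155])-k["c"]))[2]))
E
python3 m2.py
```

```text
clock: 14.6
tool_pos: [0.6101, -0.323, 0.2414]
eef_rot: [0.706, 0.708, -0.001, 0.002]
contact_force: [1.0, 0.3, 0.1]
opening: 0.901
turn [0.0024 0.0042 0.0021] shift [-0.001   0.0019  0.0014] n>= 1.0
turn [0.0024 0.0042 0.0021] shift [-0.0005  0.0016  0.1274] n>= 3.0
[ 0.78  0.88 -0.79  1.34  0.64  1.18  1.51]
tip exp [281.69069394 222.44191651] blob [269 210] [295 232] ((281.5, 223.0), 13.865524291992188) rad exp 15.955301692138573
```

```bash
python3 -m pendant '[[[0.002,0.004,0.002],[-0.001,0.002,0.02],0.9],[[0.002,0.004,0.002],[-0.001,0.002,0.055],0.9],[[0.002,0.004,0.002],[-0.001,0.002,0.09],0.9],[[0.002,0.004,0.002],[-0.001,0.002,0.115],0.9],[[0.002,0.004,0.002],[-0.001,0.002,0.127],0.9],[[0.002,0.004,0.002],[-0.001,0.002,0.127],0.9]]'
python3 -m pendant '[[[0,0,0],[0,0,0],0.1],[[0,0,0],[0,0,0],0.1],[[0,0,0],[0,0,0],0.1],[[0,0,0],[0,0,0],0.1],[[0,0,0],[0,0,0],0.1],[[0,0,0],[0,0,0],0.1],[[0,0,0],[0,0,0],0.1],[[0,0,0],[0,0,0],0.1]]' 50
python3 -c "
from h import *
R=tool(0,0); go(R,[.612,-.324,.114])"
```

```text
clock: 15.25
tool_pos: [0.6117, -0.3247, 0.1127]
eef_rot: [0.707, 0.707, -0.0, -0.001]
contact_force: [-0.3, -0.2, -0.1]
opening: 0.9
clock: 16.05
tool_pos: [0.6132, -0.3248, 0.115]
eef_rot: [0.707, 0.707, 0.001, 0.0]
contact_force: [-0.8, 0.3, 0.3]
opening: 0.237
turn [ 0.0015 -0.0015 -0.0008] shift [ 0.0008 -0.0012  0.001 ] n>= 1.0
```

```bash
python3 -m pendant '[[[0,0,0],[0,0,-0.02],0.1],[[0,0,0],[0,0,-0.05],0.1],[[0,0,0],[0,0,-0.085],0.1],[[0,0,0],[0,0,-0.12],0.1],[[0,0,0],[0,0,-0.155],0.1],[[0,0,0],[0,0,-0.185],0.1],[[0,0,0],[0,0,-0.2],0.1],[[0,0,0],[0,0,-0.2],0.1],[[0,0,0],[0,0,-0.2],0.1]]'
python3 -c "
from h import *
R=tool(0,0); go(R,[.642,-.1387,.315])"
```

```text
clock: 16.95
tool_pos: [0.612, -0.3253, 0.3132]
eef_rot: [0.707, 0.707, -0.0, -0.001]
contact_force: [-0.1, -0.5, -3.7]
opening: 0.236
turn [-0.0014 -0.0013 -0.0008] shift [ 0.1867  0.0298 -0.0016] n>= 4.0
```

```bash
python3 -m pendant '[[[-0.001,-0.001,-0.001],[0.025,0.004,-0.002],0.1],[[-0.001,-0.001,-0.001],[0.06,0.009,-0.002],0.1],[[-0.001,-0.001,-0.001],[0.1,0.016,-0.002],0.1],[[-0.001,-0.001,-0.001],[0.14,0.022,-0.002],0.1],[[-0.001,-0.001,-0.001],[0.17,0.027,-0.002],0.1],[[-0.001,-0.001,-0.001],[0.187,0.03,-0.002],0.1],[[-0.001,-0.001,-0.001],[0.187,0.03,-0.002],0.1],[[-0.001,-0.001,-0.001],[0.187,0.03,-0.002],0.1],[[-0.001,-0.001,-0.001],[0.187,0.03,-0.002],0.1]]'
python3 - <<'E'
from h import *
R=tool(0,0); go(R,[.642,-.1387,.315]); t=cam("scene"); x,y=proj(t,[.642,-.139,.17]).astype(int)
cv2.imwrite("pics/sc2.png",cv2.resize(cv2.convertScaleAbs(t["im"][y-60:y+60,x-75:x+75],alpha=1.7),None,fx=5,fy=5,interpolation=cv2.INTER_CUBIC)[:,:,::-1])
E
```

```text
clock: 17.85
tool_pos: [0.6426, -0.1417, 0.3165]
eef_rot: [0.709, 0.706, -0.0, 0.001]
contact_force: [-0.2, -0.9, -3.1]
opening: 0.239
turn [ 0.0012  0.0022 -0.0041] shift [ 0.003  -0.0006  0.0015] n>= 1.0
```

View pics/sc2.png

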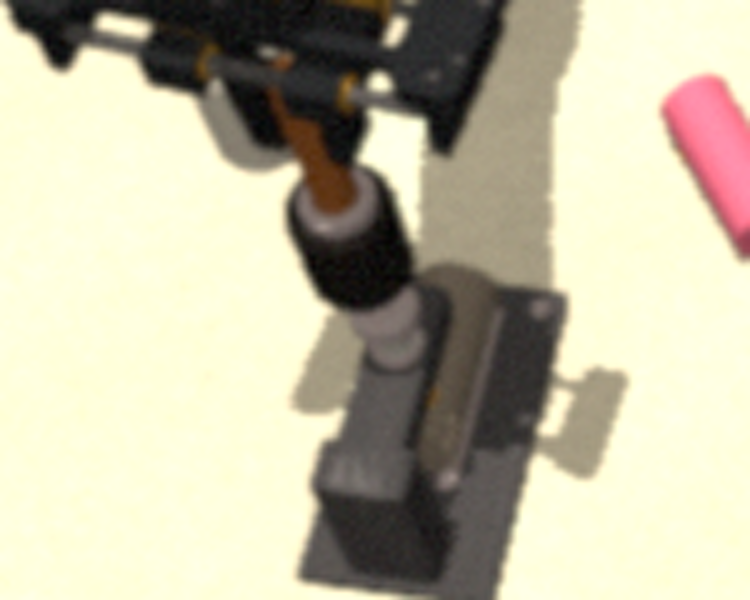

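Picture 12 (sc2): the mallet head is directly above the punch cap, with the cap visible just under it. Now the knock.

```bash
python3 -m pendant '[[[0.001,0.002,-0.004],[0.003,-0.0006,0],0.1],[[0.001,0.002,-0.004],[0.003,-0.0006,0],0.1],[[0.001,0.002,-0.004],[0.003,-0.0006,0.012],0.1],[[0.001,0.002,-0.004],[0.003,-0.0006,0.032],0.1],[[0.001,0.002,-0.004],[0.003,-0.0006,0.05],0.1],[[0.001,0.002,-0.004],[0.003,-0.0006,0.05],0.1]]'
```

```text
clock: 18.5
tool_pos: [0.6435, -0.1349, 0.2676]
eef_rot: [0.706, 0.709, 0.002, 0.001]
contact_force: [-0.2, -0.1, 5.4]
opening: 0.232
```

About 9 N is on the cap at 13.4 mm of travel, which is just short. I'll go a little further to be sure of contact, then back off.

```bash
python3 -m pendant '[[[0,0,0],[-0.002,0,0.003],0.1],[[0,0,0],[-0.002,0,0.004],0.1]]'; python3 -c "
from h import *
print(r.get_state()['tool_pos'],r.get_state()['contact_force'])"
```

```text
clock: 18.7
tool_pos: [0.6441, -0.1353, 0.2665]
eef_rot: [0.705, 0.709, 0.004, 0.001]
contact_force: [-3.4, 2.1, 17.7]
opening: 0.236
[ 0.64408269 -0.13526814  0.26646217] [-3.35899375  2.06529024 17.67081893]
```

The force jumped from 9 to 21 N over 1 mm, so the punch is on the stud. I'll lift off and take the mallet back.

```bash
python3 -m pendant '[[[0,0,0],[0,0,-0.02],0.1],[[0,0,0],[0,0,-0.045],0.1],[[0,0,0],[0,0,-0.055],0.1],[[0,0,0],[0,0,-0.055],0.1],[[0,0,0],[0,0,-0.055],0.1]]'; python3 -c "
from h import *
go(tool(0,0),[.612,-.324,.318])"
```

```text
clock: 19.2
tool_pos: [0.6419, -0.1378, 0.317]
eef_rot: [0.706, 0.709, 0.0, -0.001]
contact_force: [-0.6, 0.4, -3.6]
opening: 0.242
turn [-0.0002 -0.0015  0.004 ] shift [-0.1861 -0.0307 -0.0013] n>= 4.0
```

```bash
python3 -m pendant '[[[0,-0.001,0.004],[-0.025,-0.004,-0.001],0.1],[[0,-0.001,0.004],[-0.06,-0.01,-0.001],0.1],[[0,-0.001,0.004],[-0.1,-0.017,-0.001],0.1],[[0,-0.001,0.004],[-0.14,-0.023,-0.001],0.1],[[0,-0.001,0.004],[-0.17,-0.028,-0.001],0.1],[[0,-0.001,0.004],[-0.186,-0.031,-0.001],0.1],[[0,-0.001,0.004],[-0.186,-0.031,-0.001],0.1],[[0,-0.001,0.004],[-0.186,-0.031,-0.001],0.1],[[0,-0.001,0.004],[-0.186,-0.031,-0.001],0.1]]'; python3 - <<'E'
from h import *
go(tool(0,0),[.612,-.324,.12])
# core check from wrist/scene: stud colour and end-face in scene view; mallet tilt in scene
f=np.array([np.cos(np.radians(5.6)),np.sin(np.radians(5.6)),0]);O=np.array([.6126,-.1415,0])
for n in("scene","top"):
    k=cam(n); H,S,V=cv2.split(cv2.cvtColor(k["im"],cv2.COLOR_RGB2HSV))
    p=proj(k,O+.03*f+[0,0,.067]); x,y=p.astype(int); w=(slice(y-8,y+9),slice(x-8,x+9)); m=(S[w]>110)&(H[w]>10)&(H[w]<32)&(V[w]>40)
    ys,xs=np.nonzero(m); print(n,"stud exp",p,"found",len(xs),(xs.mean()+x-8,ys.mean()+y-8) if len(xs) else "")
    cp=proj(k,O+.03*f+[0,0,.167]); print(" cap exp",cp)
    if n=="scene":
        hc=blob((V<45).astype(np.uint8),tuple(np.r_[proj(k,[.612,-.324,.23])-14,proj(k,[.612,-.324,.23])+14].astype(int))); print(" head blob",hc.mean(0),"exp upright",proj(k,[.612,-.324,.204+.0275]))
E
```

```text
clock: 20.1
tool_pos: [0.6131, -0.3201, 0.319]
eef_rot: [0.706, 0.709, 0.002, -0.0]
contact_force: [-0.5, 1.1, -3.1]
opening: 0.235
turn [ 0.0019 -0.0032  0.0045] shift [-0.0045 -0.0015  0.199 ] n>= 4.0
scene stud exp [200.60038811 224.19005814] found 5 (np.float64(204.4), np.float64(222.8))
 cap exp [193.70839689 205.61681894]
 head blob [123.2125 165.7625] exp upright [121.72170119 165.66715727]
top stud exp [352.78008598 190.15750071] found 0 
 cap exp [357.80988873 182.20685924]
```

```bash
python3 -m pendant '[[[0.002,-0.003,0.004],[-0.004,-0.001,0.02],0.1],[[0.002,-0.003,0.004],[-0.004,-0.001,0.06],0.1],[[0.002,-0.003,0.004],[-0.004,-0.001,0.1],0.1],[[0.002,-0.003,0.004],[-0.004,-0.001,0.14],0.1],[[0.002,-0.003,0.004],[-0.004,-0.001,0.175],0.1],[[0.002,-0.003,0.004],[-0.004,-0.001,0.19],0.1],[[0.002,-0.003,0.004],[-0.004,-0.001,0.199],0.1],[[0.002,-0.003,0.004],[-0.004,-0.001,0.199],0.1],[[0.002,-0.003,0.004],[-0.004,-0.001,0.199],0.1]]'; python3 -m pendant '[[[0,0,0],[0,0,0.002],0.1],[[0,0,0],[0,0,0.004],0.1],[[0,0,0],[0,0,0.005],0.1],[[0,0,0],[0,0,0.005],0.1]]'; python3 -c "
from h import *
go(tool(0,0),[.612,-.324,.114])"
```

```text
clock: 21.1
tool_pos: [0.613, -0.3273, 0.1219]
eef_rot: [0.709, 0.706, 0.0, 0.002]
contact_force: [-0.6, -0.4, -3.1]
opening: 0.235
clock: 21.5
tool_pos: [0.6115, -0.3275, 0.115]
eef_rot: [0.709, 0.706, -0.001, 0.001]
contact_force: [-0.1, 0.8, -3.1]
opening: 0.236
turn [-0.0005  0.0022 -0.0042] shift [0.0035 0.0005 0.001 ] n>= 1.0
```

```bash
python3 -m pendant '[[[0,0.002,0],[0,0,0.001],0.1],[[0,0.002,0],[0,0,0.002],0.1],[[0,0.002,0],[0,0,0.002],0.1]]'
```

```text
clock: 21.8
tool_pos: [0.6118, -0.3274, 0.1138]
eef_rot: [0.709, 0.706, -0.0, 0.0]
contact_force: [-2.4, 0.7, 3.1]
opening: 0.238
```

On the bench. Releasing and backing straight up.

```bash
python3 -m pendant '[[[0,0,0],[0,0,0],0.35],[[0,0,0],[0,0,0],0.6],[[0,0,0],[0,0,0],0.9],[[0,0,0],[0,0,0],0.9],[[0,0,0],[0,0,-0.02],0.9],[[0,0,0],[0,0,-0.06],0.9],[[0,0,0],[0,0,-0.1],0.9],[[0,0,0],[0,0,-0.13],0.9],[[0,0,0],[0,0,-0.13],0.9]]'; python3 m2.py; python3 -c "
from h import *
go(tool(5.6,35),[.5126,-.1518,.16]); go(tool(5,20),[.5,-.2,.26])"
```

```text
clock: 22.7
tool_pos: [0.6145, -0.3274, 0.2483]
eef_rot: [0.709, 0.705, 0.002, 0.004]
contact_force: [0.3, -0.1, -0.2]
opening: 0.9
turn [ 0.0086  0.0024 -0.0046] shift [ 0.0034 -0.0026  0.0083] n>= 1.0
turn [ 0.0086  0.0024 -0.0046] shift [ 0.0037 -0.0036  0.1343] n>= 3.0
[ 0.78  0.88 -0.79  1.31  0.63  1.19  1.52]
tip exp [287.7603824  212.66272345] blob [268 197] [294 220] ((281.26531982421875, 210.0102081298828), 13.658793449401855) rad exp 15.617929474853211
turn [-0.6063  0.0329 -0.0982] shift [ 0.1753 -0.1015  0.0848] n>= 5.0
turn [-0.3447  0.0177 -0.0903] shift [ 0.1269 -0.1135 -0.0152] n>= 4.0
```

The mallet tip sits where an upright mallet's should, so it's standing. Last, I'll go back to the viewing pose to check the core after the knock.

```bash
python3 -m pendant '[[[-0.08,0.004,-0.02],[0.02,-0.04,-0.02],0.9],[[-0.17,0.008,-0.04],[0.06,-0.08,-0.02],0.9],[[-0.26,0.013,-0.065],[0.1,-0.11,-0.015],0.9],[[-0.35,0.018,-0.09],[0.127,-0.115,-0.01],0.9],[[-0.48,0.025,-0.095],[0.15,-0.11,0.03],0.9],[[-0.6,0.033,-0.098],[0.175,-0.11,0.06],0.9],[[-0.6,0.033,-0.098],[0.175,-0.11,0.06],0.9],[[-0.6,0.033,-0.098],[0.175,-0.11,0.06],0.9],[[-0.6,0.033,-0.098],[0.175,-0.11,0.06],0.9],[[-0.6,0.033,-0.098],[0.175,-0.11,0.06],0.9]]'
python3 - <<'E'
from h import *
f=np.array([np.cos(np.radians(5.6)),np.sin(np.radians(5.6)),0]); O=np.array([.6126,-.1415,0])
k=cam("wrist"); N=O+[0,0,.044]-.055*f; u,v=proj(k,N).astype(int); print(u,v); lineang(k,(u-20,v-10,u+20,v+20),5.6,N)
H,S,V=cv2.split(cv2.cvtColor(k["im"],cv2.COLOR_RGB2HSV)); e=proj(k,O+.03*f+[0,0,.067]); x,y=e.astype(int)
w=(slice(y-20,y+20),slice(x-25,x+25)); m=(S[w]>130)&(H[w]>8)&(H[w]<32)&(V[w]>50); ys,xs=np.nonzero(m); print("stud exp",e,len(xs),(xs.mean()+x-25,ys.mean()+y-20) if len(xs) else "")
t=cam("scene"); H,S,V=cv2.split(cv2.cvtColor(t["im"],cv2.COLOR_RGB2HSV))
p=proj(t,[.612,-.3275,.155]); x,y=p.astype(int); c=blob(((S>130)&(H<18)&(V>45)).astype(np.uint8),(x-20,y-15,x+25,y+30)); print("handle",c.min(0),c.max(0),"upright exp tip",p,"collar",proj(t,[.612,-.3275,.065]))
E
```

```text
clock: 23.75
tool_pos: [0.4985, -0.1575, 0.1807]
eef_rot: [0.644, 0.713, 0.2, 0.191]
contact_force: [-0.5, -0.9, -2.6]
opening: 0.899
290 172
med 88.0 n 85 mean(left,up)mm [-0.6 10.7] len 21.3 inner end [-0.9 -0.4] angle left of up 1.4
stud exp [288.63802237 252.94108375] 210 (np.float64(288.1380952380952), np.float64(252.70952380952383))
handle [128. 180.] [144. 201.] upright exp tip [130.64434168 182.74568801] collar [141.10682179 200.49255993]
```

```bash
python3 -m pendant '[[[0,0,0],[0,0,0],0.9],[[0,0,0],[0,0,0],0.9]]'; python3 -c "
from plant import r
print(r.finish_job())"
```

```text
clock: 24.05
tool_pos: [0.4984, -0.1599, 0.1814]
eef_rot: [0.645, 0.713, 0.197, 0.191]
contact_force: [0.6, -0.8, -0.8]
opening: 0.895
the job is handed in; nothing more can be done
None
```

The job is done and handed in at about 24 s of the 72 s allowed; no verdict came back.

**What I did**
- I rolled the core about 59 mm right along the board until the stud faced up. It overshot by about 7°, so I rolled it back.
- I picked it up with the tool leaned back 35°, slid it in under the overhead arm, and released it in the cradle.
- I knocked the punch down with the mallet. It took two parts: the swing stopped just short of the stud, so I pressed on 1 mm. The force on the cap then went from about 9 N to about 21 N, which I read as the punch meeting the stud.
- I stood the mallet back where it came from.

**Last checks**
- **Core:** the end-face line is 1.4° from up, and the stud is within 1 pixel of where it should be under the punch.
- **Mallet:** the handle tip and collar in the scene camera match an upright mallet. One wrist-camera check put the tip about 6 pixels off, but the tool was not settled and that check used the mallet's earlier position.
- **Robot:** it ended clear of everything, with the remaining force reading at noise level.

**Not confirmed:** I did not see the punch touch the stud; that rests on the force jump. I did not re-measure the bottle, beaker and cube mould at the end, but no move went near them and the force readings showed no unexpected contact.

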